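Close the chopper bowl, mesh its drive key and keep it pressed

TASK

Close up the chopper bowl: put its loose lid, which lies on the turntable plate, on the bowl so that it sits flat on the rim, and let go of it. Then take the winged drive key out of its stand, pass its stem down through the collar of the lid, turn it until its cross-shaped splines mesh with the socket inside the bowl, and slide it fully home against the spring until its disc comes down on the collar. Finish while still holding the key upright and pressed down there (do not let go), with everything else on the table left where it was.

Things in the scene. Friction and masses are not known exactly. Their poses are not given: they have to be found in the camera images.
- bowl: Round stainless steel chopper bowl, fixed to the table; origin at the centre of its underside, z up. Outside diameter 130, inside diameter 122 at the rim, rim 75 above the origin. In its middle stands a round plastic column, diameter 40, top 70 above the origin (5 below the rim), with the socket in its top. The bowl's x and y axes are the directions of the two slots of the socket's cross.
- socket (a point): Centre of the socket's mouth, on the bowl's axis, 70 above the bowl's underside; axes as the bowl's. The socket is a cross of two slots at right angles, each 10.5 wide and 29 long (the key's splines are 8 wide and 26 long), along x and y, so the key fits at any of four yaws 90 degrees apart. It does not turn. A spring-loaded black plunger closes the slots 18 below the mouth.
- plunger (a joint): How far the spring plunger in the socket has been pushed down, m: 0 at rest, 0.014 at its own stop. It pushes back with 3 N at 0 and 8 N at 0.010, more than the key's weight, so that the key rises when not pressed. With the key home (its disc on the collar of the seated lid) it reads 0.010.
- lid: Loose grey plastic lid, 0.16 kg, round, lying right way up on the turntable plate; origin at the centre of its underside, z up. Locating ring below, outside diameter 114 (108 at its foot), from 0 to 8; disc of diameter 136 from 8 to 14; on top in the middle a collar (tube), outside diameter 50, inside diameter 39, from 14 to 42, to grip it by. Seated on the bowl, its disc lies on the rim: lid origin 67 above the bowl's origin, collar top 109 above the bowl's origin.
- turntable: White ceramic turntable plate, does not move in this task, diameter 164, 26 high, origin at the centre of its underside. The lid lies on it at the start, not quite centred.
- key: Loose drive key, 0.14 kg, standing upright in its stand; origin at the centre of the lower end of its stem (the tip), z up. Steel stem of cross section (two splines 8 thick and 26 across, along the key's x and y) from 0 to 67, its foot rounded off over the lowest 4 so that it finds its way in; disc of diameter 48 from 67 to 73; above it a flat wing grip 60 long (along key x), 14 thick (along key y), from 73 to 111.
- key_tip (a point): Centre of the lower end of the key's stem, the same point and axes as key.
- stand: Wooden tubular stand of the key, fixed to the table; tube outside diameter 44, inside diameter 32, 72 high, on a foot of diameter 80; origin at the centre of its underside. The key hangs in it by its disc, which rests on the tube's top (key origin 5 above the table); it lifts straight out.
- tumbler: Glass tumbler, bystander, diameter 68, 90 high, origin at the centre of its underside.
- shaker: Stainless steel shaker with a screw-top lid, bystander, diameter 48, 82 high, origin at the centre of its underside.
- mould: Hard silicone cupcake mould, teal, fluted, bystander, 76 across the top, 38 high, origin at the centre of its underside.
- lifter: Plastic cake lifter lying flat, bystander, 225 long (along its x, blade to +x), 62 wide, 10 high.
- jar: Closed jar, bystander, diameter 66, 85 high, origin at the centre of its underside.
- spoon: Spoon lying flat, bystander, 170 long along its x.
Things that resemble listed ones, but are neither listed nor needed, are in the scene too. Leave any purple look-alike of the bowl alone.

How it is judged:
On the way, in this order (a step that is already met when the one before it is completed fails the run):
1. the lid sits flat on the bowl's rim and has been let go (z of lid in the frame of bowl between 0.0645 and 0.0695 m and horizontal distance between lid and bowl below 0.007 m and angle between lid's own z axis and vertical below 0.05 rad and contact force between the fingers and lid below 0.2 N), for 0.2 s.
2. the key's stem is through the lid and meshed in the socket (z of lid in the frame of bowl between 0.0645 and 0.0695 m and horizontal distance between lid and bowl below 0.007 m and angle between lid's own z axis and vertical below 0.05 rad and z of key_tip in the frame of socket below -0.008 m and horizontal distance between key_tip and socket below 0.005 m), for 0.1 s.
At the end, for the whole second after the job is handed in: Lid flat on rim: 7 mm of centre, 2.5 mm in height, 0.05 rad. Key meshed (tip within 4 mm of axis, 0.2 rad of the slots), upright within 0.1 rad, tip over 25.5 mm below the mouth (28 is home), plunger in over 7.2 mm, at rest, still in the fingers (over 12 N) (z of lid in the frame of bowl between 0.0645 and 0.0695 m and horizontal distance between lid and bowl below 0.007 m and angle between lid's own z axis and vertical below 0.05 rad and z of key_tip in the frame of socket below -0.0255 m and horizontal distance between key_tip and socket below 0.004 m and value of joint plunger above 0.0072 m and angle between key's own z axis and vertical below 0.1 rad and contact force between the fingers and key above 12 N and linear speed of key below 0.02 m/s and (angle between the x axis of key and the x axis of bowl, either way round below 0.2 rad or angle between the x axis of key and the y axis of bowl, either way round below 0.2 rad)); the arm keeps its last pose, push and grip.
It fails at once if a bystander is pushed more than 30 mm from its place (distance of any of tumbler, shaker, mould, lifter, jar, spoon from where it was at the start of the episode above 0.03 m).
It fails at once if the tumbler, shaker, mould or jar is tipped over (angle between any of tumbler, shaker, mould, jar's own z axis and vertical above 0.4 rad).
It also fails if it takes over 58 s, if anything falls off the work surface, if the arm or the gripper's body presses on something with over 40 N, if the wrist force passes 120 N, or if a joint passes its speed limit or range.

ROBOT

A 7-joint arm with a two-finger parallel gripper is mounted at the origin on the work surface. World frame = base frame: x ahead of the robot, y to its left, z up, the work surface at z = 0. Lengths are in m, angles in rad, forces in N, time in s.
With the tool pointing down it reaches from about 0.425 to 0.875 m from the base axis. Payload 4.7 kg.
Tool frame: the origin (TCP) lies between the finger pads; the fingertips stand manip.nose_length ahead of it and the grasp point (between the pads) lies 3 mm ahead of it (manip.nose_length is the distance from the TCP to the fingertips, in m); z points along the fingers, y is the line along which they close (so a half turn about z gives the same grasp; the last joint's range is limited). The gripper opens to 85 mm and grips with 20 to 120 N. Pads are 22 mm wide; open, the fingers measure 114 mm over their backs; the gripper's body (76 mm by 85 mm) begins 54 mm behind the grasp point. The pads swing forward as they close: fully open they stand 13 mm farther back than shut.
Start: joints at [1.297, 0.321, -0.07, 1.45, 0.023, 1.371, -0.057], TCP at [0.184, -0.623, 0.253] pointing down, gripper open.
Joint ranges: [-2.86, 2.86], [-0.3, 2.09], [-1.38, 1.24], [0.06, 2.45], [-1.56, 4.7], [0.09, 2.05], [-2.69, 2.69]. Speed limits (rad/s): [2.57, 2.57, 3.14, 3.14, 3.14, 3.14, 3.14].

INTERFACE

Orientations are given as a unit quaternion [w, x, y, z].
In Python, from plant import manip gives the robot as it stands.
- The arm moves only by the tool play_rows, never from a script. Its argument "rows" is a list of rows, each an object of numbers: "x", "y", "z": the shift along the world's x, y, z in mm; "wx", "wy", "wz": the turn, a rotation vector about the world's x, y, z in degrees; "claw": the opening in per cent of the stroke, from 0 (shut) to 100 (fully open). In form: [{"x": .., "y": .., "z": .., "wx": .., "wy": .., "wz": .., "claw": ..}, ...]. A call has 1 to 12 rows; each row is the pose to reach, as a shift and turn from the pose commanded when the call began; what a row does not reach only later rows make up. A row lasts 1/12 s, in which the tool goes at most 41.7 mm and 7.16 degrees, less where a joint would pass 70% of its speed; a pose out of reach is approached as far as the arm can. A call with a gripper value outside its range is refused whole. The fingers move at their own pace and stop on an object; "newtons" is the grip in N (left out, the last holds). Time passes only in rows, so rows that repeat a pose let the fingers close. It gives the time, the measured TCP pose, the force, the opening and the grip force at its end, in the units of the state.
- manip.get_obs(): the state, without advancing time (a new reading comes with each control period).
- manip.camera(name): name is "side" or "top"; returns a dict with "frame" (480x640x3 uint8, red, green, blue), "intrinsics" (3x3 intrinsics, pixels), "cam_to_world" (4x4, takes a point from camera to world coordinates). Camera axes: x right, y down, z forward; pixel columns grow to the right and rows downward; lengths in m; the calibration is good to about 2 mm. A picture is of the moment at which its call begins. There is no depth.
- manip.close_job(): hands the job in; it is judged then, once.
The state is a dict: "t": time; "joint_pos": joint angles; "qvel": joint speeds; "joint_torque": joint torques, N m; "position": TCP position; "tool_rot": TCP orientation; "wrist_force": force on the tool from outside, world axes, zero at the start; "ft_torque": the same for the moment, N m; "opening": opening from 0.0 (shut) to 1.0 (fully open); "finger_force": force on a finger pad.
Only numpy, scipy, OpenCV 4.12 (cv2) and the standard library are available. Lean on these libraries where they do the work, as an engineer would, in place of code of your own. Each camera call takes 0.05 s, during which the arm holds its last target. There are 200 camera calls.

## Working session

There is one attempt and no reset: what is moved stays moved. The work goes in short steps, Python scripts to look and compute and a tool call to move; the robot and the scene stay as the last step left them, time stands still between calls to the robot, and variables do not carry over. Pictures are saved under pics/ and viewed, at most 10 in all, crops included, and the job is handed in when it is done.

Besides the shell and the picture viewer there is one more tool, called after "Call:" by a JSON object that holds its "fn" and its "kwargs". play_rows: Moves the arm, as the interface text tells. Its arguments: {"type":"object","properties":{"rows":{"type":"array","items":{"type":"object","properties":{"x":{"type":"number"},"y":{"type":"number"},"z":{"type":"number"},"wx":{"type":"number"},"wy":{"type":"number"},"wz":{"type":"number"},"claw":{"type":"number"}}}},"newtons":{"type":"number"}},"required":["rows"]}

```bash
mkdir -p pics; cat > h.py <<'E'
import numpy as np, cv2
from plant import manip
def shot(name,fn=None):
    c=manip.camera(name); 
    if fn: cv2.imwrite('pics/'+fn,c['frame'][:,:,::-1])
    np.savez(''+name+'.npz',**c)
    return c
def load(name): return np.load(''+name+'.npz')
def unproj(c,u,v,z):
    K=np.array(c['intrinsics']);T=np.array(c['cam_to_world'])
    d=T[:3,:3]@np.linalg.solve(K,[u,v,1]);o=T[:3,3]
    return o+d*(z-o[2])/d[2]
def proj(c,p):
    K=np.array(c['intrinsics']);T=np.array(c['cam_to_world'])
    q=K@(T[:3,:3].T@(np.array(p)-T[:3,3]));return q[:2]/q[2]
E
python3 - <<'E'
from h import *
for n in('top','side'):
    c=shot(n,n+'0.png'); print(n,np.round(c['cam_to_world'],3).tolist(),np.round(c['intrinsics'],1).tolist())
o=manip.get_obs();print(manip.nose_length,o['t'],o['position'],o['tool_rot'],o['opening'],o['wrist_force'])
E
```

```text
top [[-0.02, -0.987, 0.16, 0.282], [-1.0, 0.021, 0.004, -0.008], [-0.007, -0.16, -0.987, 1.502], [0.0, 0.0, 0.0, 1.0]] [[607.2, 0.0, 330.1], [0.0, 607.2, 239.0], [0.0, 0.0, 1.0]]
side [[-0.895, -0.344, 0.284, 0.248], [-0.446, 0.688, -0.572, 0.586], [0.001, -0.639, -0.769, 0.821], [0.0, 0.0, 0.0, 1.0]] [[493.3, 0.0, 323.6], [0.0, 493.3, 239.3], [0.0, 0.0, 1.0]]
0.022 0.1 [ 0.18432392 -0.62286393  0.25234484] [-8.35040180e-04  9.89660627e-01  1.43426348e-01 -1.71405742e-04] 1.0020535268175286 [-0.4637546   0.32168471  1.25067094]
```

View pics/top0.png

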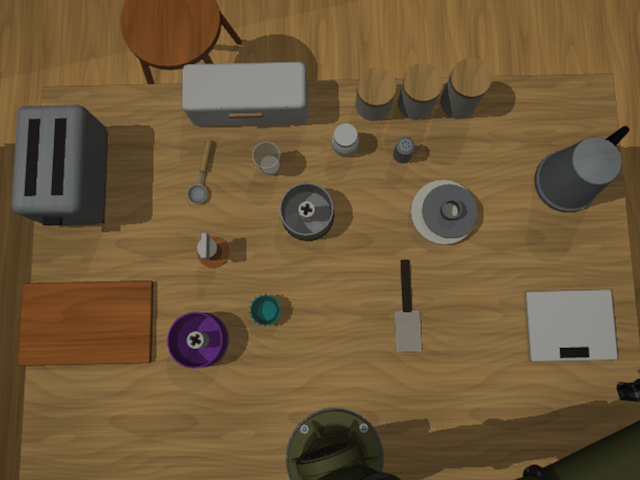

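View pics/side0.png

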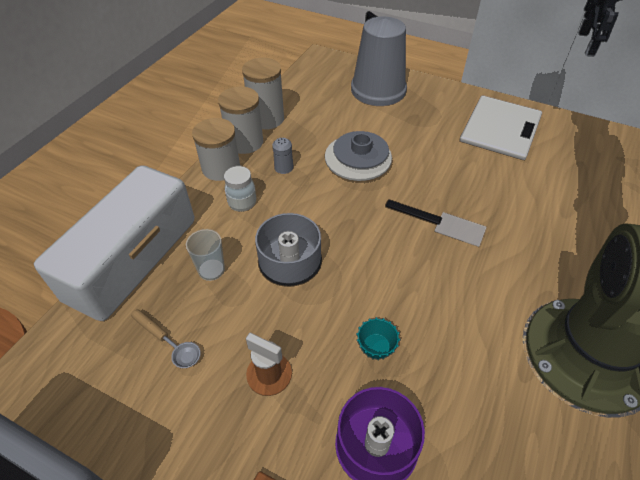

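The top view shows the lid at (452,209) on the plate, the steel bowl at (307,210), and the key in its stand at (207,247). There are two bowl candidates: (307,210) is steel and fits the description, while (197,340) is the purple look-alike. I'll confirm this in an enlarged crop.

```bash
python3 - <<'E'
from h import *
t=load('top');s=load('side')
def crop(c,u,v,r,n):
    f=c['frame'][v-r:v+r,u-r:u+r,::-1]; return cv2.resize(f,(n,n),interpolation=cv2.INTER_CUBIC)
m=np.vstack([np.hstack([crop(t,307,210,33,264),crop(t,447,210,36,264),crop(t,210,248,22,264)]),
 np.hstack([crop(s,289,247,40,264),crop(s,360,150,40,264),crop(s,268,360,36,264)])])
cv2.imwrite('pics/m.png',m)
for n,c,u,v,z in [('lidcollar',t,452,209,.068),('lidcollar',s,362,142,.068),('sock',t,307,209.5,.07),('sock',s,288.5,239,.07),('keytop',t,206,246,.116),('keytop',s,265,347,.116),('standfoot',s,269,375,.0)]:
    print(n,np.round(unproj(c,u,v,z),4))
E
```

```text
lidcollar [ 0.5816 -0.2976  0.068 ]
lidcollar [ 0.5782 -0.2834  0.068 ]
sock [0.5874 0.0516 0.07  ]
sock [0.5877 0.0579 0.07  ]
keytop [0.4965 0.2844 0.116 ]
keytop [0.4925 0.3    0.116 ]
standfoot [0.4986 0.2966 0.    ]
```

View pics/m.png

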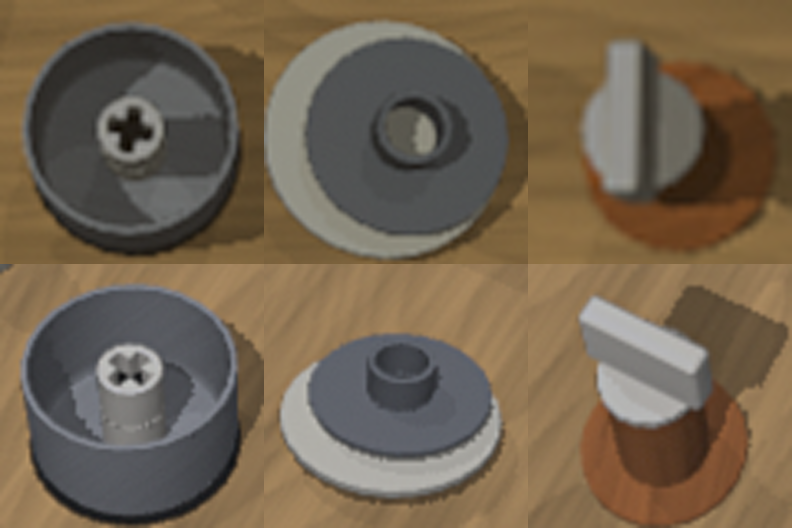

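```bash
cat >> h.py <<'E'
def tri(z,uvt,uvs,t=None,s=None):
    t=t or load('top'); s=s or load('side')
    a=unproj(t,*uvt,z);b=unproj(s,*uvs,z)
    # also free triangulation
    A=[];B=[]
    for c,uv in((t,uvt),(s,uvs)):
        o=np.array(c['cam_to_world'])[:3,3];d=unproj(c,*uv,z)-o;d/=np.linalg.norm(d);P=np.eye(3)-np.outer(d,d);A.append(P);B.append(P@o)
    p=np.linalg.lstsq(np.vstack(A),np.hstack(B),rcond=None)[0]
    return np.round([a,b,p],4).tolist()
E
python3 - <<'E'
from h import *
print('sock',tri(.07,(306.7,209.4),(288.3,239)))
print('collar',tri(.068,(451.5,209.6),(361.7,139.6)))
print('key',tri(.116,(204.2,245.2),(263.8,342.7)))
# rim/disc circle fits: project and compare later
import cv2
t=load('top');s=load('side')
# socket cross yaw: dark arm ends in crop px (top, 4x, origin 274,177)
# wing top-face long edge, side crop scale 3.667 origin(232,324): (590,297)-(710,350) back edge
p=[unproj(s,232+(x-528)/3.667,324+(y-264)/3.667,.116) for x,y in((591,297),(711,350))]
d=p[1]-p[0];print('wing',np.round(p,4).tolist(),np.linalg.norm(d),np.degrees(np.arctan2(d[1],d[0])))
p=[unproj(t,188+(x-528)/6,226+y/6,.116) for x,y in((609,40),(605,190),(640,42),(637,190))]
for a,b in((0,1),(2,3)):
    d=p[b]-p[a];print('wing top',np.round(p[a],4),np.round(p[b],4),np.linalg.norm(d),np.degrees(np.arctan2(d[1],d[0])))
def crop(c,u,v,r,n):
    f=c['frame'][v-r:v+r,u-r:u+r,::-1]; return cv2.resize(f,(n,n),interpolation=cv2.INTER_CUBIC)
cv2.imwrite('pics/m2.png',np.hstack([crop(t,307,209,10,400),crop(s,288,239,12,400)]))
E
```

```text
sock [[0.5877, 0.0523, 0.07], [0.5881, 0.0581, 0.07], [0.5902, 0.053, 0.0629]]
collar [[0.5801, -0.2963, 0.068], [0.5824, -0.2912, 0.068], [0.5828, -0.2969, 0.0632]]
key [[0.4984, 0.2886, 0.116], [0.498, 0.2944, 0.116], [0.5004, 0.2907, 0.1073]]
wing [[0.5279, 0.2901, 0.116], [0.4683, 0.2889, 0.116]] 0.059624534922957266 -178.82658423696606
wing top [0.528  0.2953 0.116 ] [0.4695 0.296  0.116 ] 0.058472837727226674 179.29182212661243
wing top [0.527  0.2833 0.116 ] [0.4693 0.2837 0.116 ] 0.05768767960135996 179.57526394595754
```

View pics/m2.png

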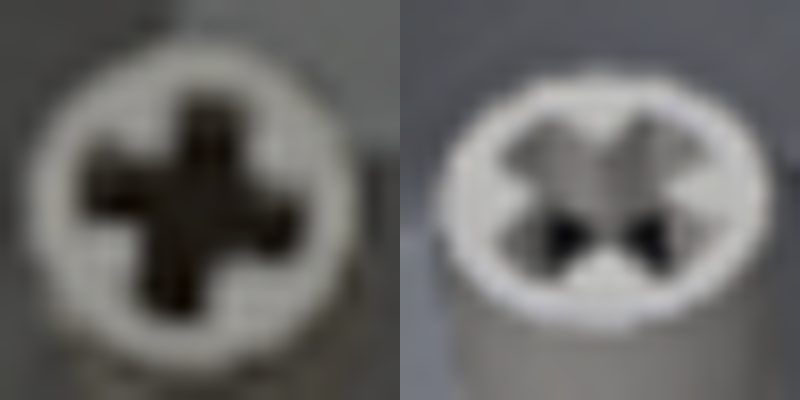

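Both cameras agree on x. They differ by a steady ~5.5 mm in y, so I take the mean. The estimates are socket (0.588, 0.055), collar (0.581, -0.294) and key (0.498, 0.2915). The wing lies along x, and the cross yaw is about -11°. Next I move above the lid.

Call:
{"fn": "play_rows", "kwargs": {"rows": [{"x": 397,"y": 329,"z": -80,"wz": -16.5,"claw": 100},{"x": 397,"y": 329,"z": -80,"wz": -16.5},{"x": 397,"y": 329,"z": -80,"wz": -16.5},{"x": 397,"y": 329,"z": -80,"wz": -16.5},{"x": 397,"y": 329,"z": -80,"wz": -16.5},{"x": 397,"y": 329,"z": -80,"wz": -16.5},{"x": 397,"y": 329,"z": -80,"wz": -16.5},{"x": 397,"y": 329,"z": -80,"wz": -16.5},{"x": 397,"y": 329,"z": -80,"wz": -16.5},{"x": 397,"y": 329,"z": -80,"wz": -16.5},{"x": 397,"y": 329,"z": -80,"wz": -16.5},{"x": 397,"y": 329,"z": -80,"wz": -16.5}]}}

```text
$.rows[0]: bad value
```

Call:
{"fn": "play_rows", "kwargs": {"rows": [{"x": 397,"y": 329,"z": -80,"wx": 0,"wy": 0,"wz": -16.5,"claw": 100},{"x": 397,"y": 329,"z": -80,"wx": 0,"wy": 0,"wz": -16.5,"claw": 100},{"x": 397,"y": 329,"z": -80,"wx": 0,"wy": 0,"wz": -16.5,"claw": 100},{"x": 397,"y": 329,"z": -80,"wx": 0,"wy": 0,"wz": -16.5,"claw": 100},{"x": 397,"y": 329,"z": -80,"wx": 0,"wy": 0,"wz": -16.5,"claw": 100},{"x": 397,"y": 329,"z": -80,"wx": 0,"wy": 0,"wz": -16.5,"claw": 100},{"x": 397,"y": 329,"z": -80,"wx": 0,"wy": 0,"wz": -16.5,"claw": 100},{"x": 397,"y": 329,"z": -80,"wx": 0,"wy": 0,"wz": -16.5,"claw": 100},{"x": 397,"y": 329,"z": -80,"wx": 0,"wy": 0,"wz": -16.5,"claw": 100},{"x": 397,"y": 329,"z": -80,"wx": 0,"wy": 0,"wz": -16.5,"claw": 100},{"x": 397,"y": 329,"z": -80,"wx": 0,"wy": 0,"wz": -16.5,"claw": 100},{"x": 397,"y": 329,"z": -80,"wx": 0,"wy": 0,"wz": -16.5,"claw": 100}]}}

```text
t: 1.1
position: [0.5646, -0.3076, 0.1763]
tool_rot: [-0.0, 1.0, -0.0, -0.0]
wrist_force: [0.4, 0.0, -0.9]
opening: 1.001
finger_force: 0.0
```

Call:
{"fn": "play_rows", "kwargs": {"rows": [{"x": 10,"y": 8,"z": -50,"wx": 0,"wy": 0,"wz": 0,"claw": 100},{"x": 10,"y": 8,"z": -50,"wx": 0,"wy": 0,"wz": 0,"claw": 100},{"x": 10,"y": 8,"z": -50,"wx": 0,"wy": 0,"wz": 0,"claw": 100},{"x": 10,"y": 8,"z": -50,"wx": 0,"wy": 0,"wz": 0,"claw": 100}]}}

```text
t: 1.43
position: [0.5725, -0.302, 0.1264]
tool_rot: [-0.0, 1.0, -0.001, -0.001]
wrist_force: [-0.3, -0.4, -0.5]
opening: 0.999
finger_force: 0.0
```

```bash
python3 - <<'E'
from h import *
t=shot('top');s=shot('side')
o=manip.get_obs();p=o['position'];print(p,o['t'])
def crop(c,u,v,r,n):
    u,v=int(round(u)),int(round(v));print(u-r,v-r)
    f=c['frame'][v-r:v+r,u-r:u+r,::-1]; return cv2.resize(f,(n,n),interpolation=cv2.INTER_CUBIC)
for c in(t,s):print(proj(c,p),proj(c,p-[0,0,.022]))
cv2.imwrite('pics/m3.png',np.hstack([crop(t,452,209,50,400),crop(s,362,132,50,400)]))
E
```

```text
[ 0.57339838 -0.30345532  0.12873036] 1.5333
[459.75439618 206.93128205] [457.84181354 208.92139731]
[369.02944106 116.70194123] [368.35327896 124.5249549 ]
402 159
312 82
```

View pics/m3.png

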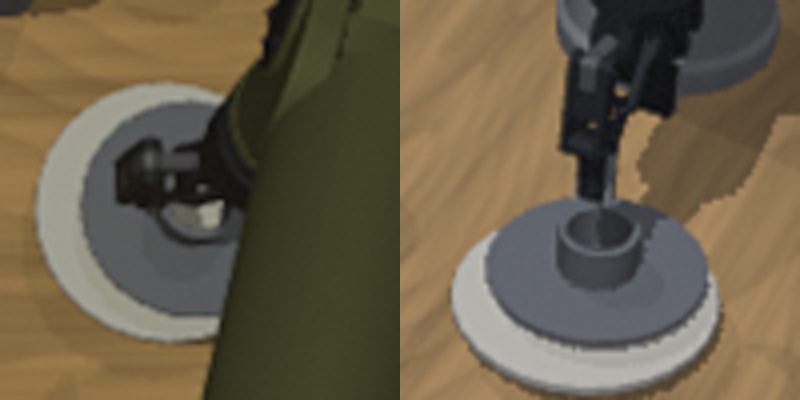

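The gripper stands right over the collar, about 8 mm short in x and y. I'll descend and grip.

Call:
{"fn": "play_rows", "kwargs": {"newtons": 50, "rows": [{"x": 8,"y": 8,"z": -25,"wx": 0,"wy": 0,"wz": 0,"claw": 100},{"x": 8,"y": 8,"z": -45,"wx": 0,"wy": 0,"wz": 0,"claw": 100},{"x": 8,"y": 8,"z": -57,"wx": 0,"wy": 0,"wz": 0,"claw": 100},{"x": 8,"y": 8,"z": -57,"wx": 0,"wy": 0,"wz": 0,"claw": 100},{"x": 8,"y": 8,"z": -57,"wx": 0,"wy": 0,"wz": 0,"claw": 30},{"x": 8,"y": 8,"z": -57,"wx": 0,"wy": 0,"wz": 0,"claw": 30},{"x": 8,"y": 8,"z": -57,"wx": 0,"wy": 0,"wz": 0,"claw": 30},{"x": 8,"y": 8,"z": -57,"wx": 0,"wy": 0,"wz": 0,"claw": 30},{"x": 8,"y": 8,"z": -57,"wx": 0,"wy": 0,"wz": 0,"claw": 30},{"x": 8,"y": 8,"z": -57,"wx": 0,"wy": 0,"wz": 0,"claw": 30}]}}

```text
t: 2.37
position: [0.5826, -0.2942, 0.0725]
tool_rot: [0.001, 1.0, -0.0, 0.001]
wrist_force: [-1.8, -0.3, 5.7]
opening: 0.567
finger_force: 51.1
```

Call:
{"fn": "play_rows", "kwargs": {"rows": [{"x": 0,"y": 0,"z": 35,"wx": 0,"wy": 0,"wz": 0,"claw": 30},{"x": 0,"y": 0,"z": 75,"wx": 0,"wy": 0,"wz": 0,"claw": 30},{"x": 1,"y": 20,"z": 85,"wx": 0,"wy": 0,"wz": 0,"claw": 30},{"x": 2,"y": 60,"z": 85,"wx": 0,"wy": 0,"wz": 0,"claw": 30},{"x": 3,"y": 100,"z": 85,"wx": 0,"wy": 0,"wz": 0,"claw": 30},{"x": 4,"y": 140,"z": 85,"wx": 0,"wy": 0,"wz": 0,"claw": 30},{"x": 5,"y": 180,"z": 85,"wx": 0,"wy": 0,"wz": 0,"claw": 30},{"x": 6,"y": 220,"z": 85,"wx": 0,"wy": 0,"wz": 0,"claw": 30},{"x": 7,"y": 260,"z": 85,"wx": 0,"wy": 0,"wz": 0,"claw": 30},{"x": 7,"y": 295,"z": 85,"wx": 0,"wy": 0,"wz": 0,"claw": 30},{"x": 7,"y": 325,"z": 85,"wx": 0,"wy": 0,"wz": 0,"claw": 30},{"x": 7,"y": 349,"z": 85,"wx": 0,"wy": 0,"wz": 0,"claw": 30}]}}

```text
t: 3.37
position: [0.5882, 0.0596, 0.1557]
tool_rot: [-0.0, 1.0, 0.001, 0.0]
wrist_force: [-0.2, 0.6, -1.6]
opening: 0.569
finger_force: 52.5
```

Call:
{"fn": "play_rows", "kwargs": {"rows": [{"x": 0,"y": 0,"z": 0,"wx": 0,"wy": 0,"wz": 0,"claw": 30},{"x": 0,"y": 0,"z": 0,"wx": 0,"wy": 0,"wz": 0,"claw": 30},{"x": 0,"y": 0,"z": 0,"wx": 0,"wy": 0,"wz": 0,"claw": 30}]}}

```text
t: 3.62
position: [0.5887, 0.0551, 0.1552]
tool_rot: [0.001, 1.0, -0.0, 0.0]
wrist_force: [0.3, -0.9, -1.7]
opening: 0.567
finger_force: 52.5
```

```bash
python3 - <<'E'
from h import *
t=shot('top');s=shot('side')
o=manip.get_obs();p=o['position'];print(p,o['t'])
z=p[2]-.0725+.026+.014-.002  # lid disc top
cx,cy=.588,.0550
def draw(c,name,dy):
    f=c['frame'][:,:,::-1].copy();f=cv2.resize(f,None,fx=4,fy=4,interpolation=cv2.INTER_CUBIC)
    for r,zz,col in((.065,.075,(0,255,0)),(.068,z,(0,0,255)),(.025,z+.028,(255,255,0))):
        a=np.linspace(0,2*np.pi,73)
        q=np.array([proj(c,[cx+r*np.cos(k),cy+dy+r*np.sin(k),zz]) for k in a])
        cv2.polylines(f,[np.round((q+.5)*4).astype(int)],True,col,1)
    return f
a=draw(t,'t',-.0029)[620:1020,1030:1430];b=draw(s,'s',.0029)[700:1100,960:1360]
cv2.imwrite('pics/m4.png',np.hstack([a,b]))
E
```

```text
[0.58877958 0.05395091 0.15499474] 3.7167
```

View pics/m4.png

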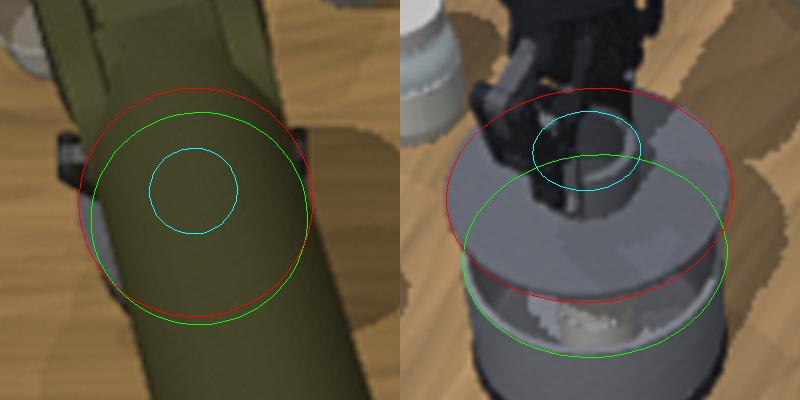

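In the side view the rim and disc outlines fit within 1-2 mm, so the lid is centred over the bowl. I'll lower it.

Call:
{"fn": "play_rows", "kwargs": {"rows": [{"x": 0,"y": 0,"z": -12,"wx": 0,"wy": 0,"wz": 0,"claw": 30},{"x": 0,"y": 0,"z": -22,"wx": 0,"wy": 0,"wz": 0,"claw": 30},{"x": 0,"y": 0,"z": -30,"wx": 0,"wy": 0,"wz": 0,"claw": 30},{"x": 0,"y": 0,"z": -36,"wx": 0,"wy": 0,"wz": 0,"claw": 30},{"x": 0,"y": 0,"z": -40,"wx": 0,"wy": 0,"wz": 0,"claw": 30},{"x": 0,"y": 0,"z": -43,"wx": 0,"wy": 0,"wz": 0,"claw": 30},{"x": 0,"y": 0,"z": -43,"wx": 0,"wy": 0,"wz": 0,"claw": 30},{"x": 0,"y": 0,"z": -43,"wx": 0,"wy": 0,"wz": 0,"claw": 30}]}}

```text
t: 4.38
position: [0.5882, 0.0557, 0.1135]
tool_rot: [0.001, 1.0, -0.0, -0.001]
wrist_force: [-7.9, -1.4, 10.2]
opening: 0.566
finger_force: 53.5
```

Call:
{"fn": "play_rows", "kwargs": {"rows": [{"x": -2,"y": 0,"z": -1,"wx": 0,"wy": 0,"wz": 0,"claw": 30},{"x": -2,"y": 0,"z": -1,"wx": 0,"wy": 0,"wz": 0,"claw": 30},{"x": -2,"y": 0,"z": -1,"wx": 0,"wy": 0,"wz": 0,"claw": 100},{"x": -2,"y": 0,"z": -1,"wx": 0,"wy": 0,"wz": 0,"claw": 100},{"x": -2,"y": 0,"z": -1,"wx": 0,"wy": 0,"wz": 0,"claw": 100},{"x": -2,"y": 0,"z": 0,"wx": 0,"wy": 0,"wz": 0,"claw": 100},{"x": -2,"y": 0,"z": 20,"wx": 0,"wy": 0,"wz": 0,"claw": 100},{"x": -2,"y": 0,"z": 50,"wx": 0,"wy": 0,"wz": 0,"claw": 100},{"x": -2,"y": 0,"z": 90,"wx": 0,"wy": 0,"wz": 0,"claw": 100},{"x": -2,"y": 20,"z": 110,"wx": 0,"wy": 0,"wz": 0,"claw": 100},{"x": -2,"y": 55,"z": 120,"wx": 0,"wy": 0,"wz": 0,"claw": 100}]}}

```text
t: 5.3
position: [0.5893, 0.1064, 0.2358]
tool_rot: [0.001, 1.0, -0.004, 0.003]
wrist_force: [1.7, 0.6, -0.9]
opening: 1.002
finger_force: 0.0
```

Call:
{"fn": "play_rows", "kwargs": {"rows": [{"x": -18,"y": 36,"z": 0,"wx": 0,"wy": 0,"wz": 0,"claw": 100},{"x": -36,"y": 72,"z": 0,"wx": 0,"wy": 0,"wz": 0,"claw": 100},{"x": -54,"y": 108,"z": -10,"wx": 0,"wy": 0,"wz": 0,"claw": 100},{"x": -72,"y": 144,"z": -30,"wx": 0,"wy": 0,"wz": 0,"claw": 100},{"x": -88,"y": 172,"z": -50,"wx": 0,"wy": 0,"wz": 0,"claw": 100},{"x": -90,"y": 181,"z": -60,"wx": 0,"wy": 0,"wz": 0,"claw": 100},{"x": -90,"y": 181,"z": -60,"wx": 0,"wy": 0,"wz": 0,"claw": 100},{"x": -90,"y": 181,"z": -60,"wx": 0,"wy": 0,"wz": 0,"claw": 100}]}}

```text
t: 5.97
position: [0.4962, 0.2918, 0.1713]
tool_rot: [0.001, 1.0, 0.001, -0.001]
wrist_force: [-0.2, 0.4, 0.5]
opening: 1.004
finger_force: 0.0
```

```bash
python3 - <<'E'
from h import *
t=shot('top');s=shot('side')
o=manip.get_obs();p=o['position'];print(p,o['t'],o['tool_rot'])
def draw(c,dy):
    f=cv2.resize(c['frame'][:,:,::-1].copy(),None,fx=4,fy=4,interpolation=cv2.INTER_CUBIC)
    for r,zz,col in((.068,.081,(0,0,255)),(.025,.109,(255,255,0))):
        a=np.linspace(0,2*np.pi,73)
        q=np.array([proj(c,[.588+r*np.cos(k),.055+dy+r*np.sin(k),zz]) for k in a])
        cv2.polylines(f,[np.round((q+.5)*4).astype(int)],True,col,1)
    return f
a=draw(t,-.0029);b=draw(s,.0029)
u,v=288*4,232*4
m1=np.hstack([a[620:920,1050:1400],b[v-150:v+150,u-175:u+175]])
m2=np.hstack([a[840:1140,680:1030],b[1180:1480,880:1230]])
cv2.imwrite('pics/m5.png',np.vstack([m1,m2]))
E
```

```text
[0.4980698  0.29045137 0.17248163] 6.0667 [ 2.35790893e-04  9.99998994e-01 -1.29710779e-03  5.23373584e-04]
```

View pics/m5.png

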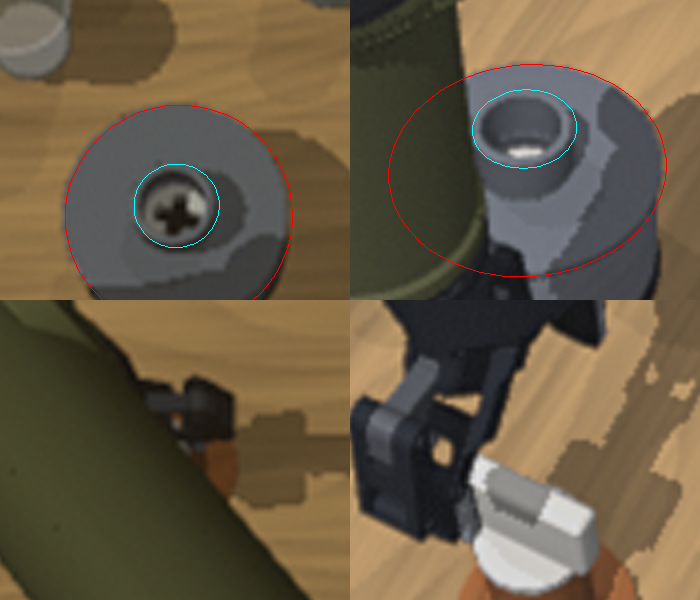

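The lid is seated and centred to within ~2 mm, and the gripper straddles the wing. I'll descend and grip the key.

Call:
{"fn": "play_rows", "kwargs": {"newtons": 70, "rows": [{"x": 0,"y": 1,"z": -25,"wx": 0,"wy": 0,"wz": 0,"claw": 100},{"x": 0,"y": 1,"z": -50,"wx": 0,"wy": 0,"wz": 0,"claw": 100},{"x": 0,"y": 1,"z": -67,"wx": 0,"wy": 0,"wz": 0,"claw": 100},{"x": 0,"y": 1,"z": -67,"wx": 0,"wy": 0,"wz": 0,"claw": 60},{"x": 0,"y": 1,"z": -67,"wx": 0,"wy": 0,"wz": 0,"claw": 30},{"x": 0,"y": 1,"z": -67,"wx": 0,"wy": 0,"wz": 0,"claw": 0},{"x": 0,"y": 1,"z": -67,"wx": 0,"wy": 0,"wz": 0,"claw": 0},{"x": 0,"y": 1,"z": -67,"wx": 0,"wy": 0,"wz": 0,"claw": 0},{"x": 0,"y": 1,"z": -67,"wx": 0,"wy": 0,"wz": 0,"claw": 0},{"x": 0,"y": 1,"z": -67,"wx": 0,"wy": 0,"wz": 0,"claw": 0}]}}

```text
t: 6.9
position: [0.4975, 0.2933, 0.1064]
tool_rot: [-0.0, 1.0, -0.0, 0.001]
wrist_force: [0.1, -0.8, 4.9]
opening: 0.154
finger_force: 69.0
```

Call:
{"fn": "play_rows", "kwargs": {"rows": [{"x": 0,"y": 0,"z": 40,"wx": 0,"wy": 0,"wz": 0,"claw": 0},{"x": 0,"y": 0,"z": 80,"wx": 0,"wy": 0,"wz": 0,"claw": 0},{"x": 0,"y": 0,"z": 118,"wx": 0,"wy": 0,"wz": 0,"claw": 0},{"x": 10,"y": -26,"z": 128,"wx": 0,"wy": 0,"wz": -2,"claw": 0},{"x": 24,"y": -62,"z": 128,"wx": 0,"wy": 0,"wz": -5,"claw": 0},{"x": 38,"y": -98,"z": 128,"wx": 0,"wy": 0,"wz": -8,"claw": 0},{"x": 52,"y": -134,"z": 128,"wx": 0,"wy": 0,"wz": -11,"claw": 0},{"x": 66,"y": -170,"z": 128,"wx": 0,"wy": 0,"wz": -11,"claw": 0},{"x": 78,"y": -204,"z": 128,"wx": 0,"wy": 0,"wz": -11,"claw": 0},{"x": 90,"y": -236,"z": 126,"wx": 0,"wy": 0,"wz": -11,"claw": 0},{"x": 90,"y": -236,"z": 126,"wx": 0,"wy": 0,"wz": -11,"claw": 0},{"x": 90,"y": -236,"z": 126,"wx": 0,"wy": 0,"wz": -11,"claw": 0}]}}

```text
t: 7.9
position: [0.5868, 0.0535, 0.2301]
tool_rot: [0.0, 0.995, -0.099, -0.001]
wrist_force: [0.3, 0.8, -1.5]
opening: 0.151
finger_force: 69.3
```

```bash
python3 - <<'E'
from h import *
s=shot('side');t=shot('top')
o=manip.get_obs();p=o['position'];print(p,o['t'],o['tool_rot'])
T=p[2]-.0995
def draw(c,dy):
    f=cv2.resize(c['frame'][:,:,::-1].copy(),None,fx=4,fy=4,interpolation=cv2.INTER_CUBIC)
    a=np.linspace(0,2*np.pi,73)
    for r,zz,col in((.013,T,(0,255,0)),(.024,T+.067,(0,0,255)),(.025,.109,(255,255,0))):
        q=np.array([proj(c,[.588+r*np.cos(k),.055+dy+r*np.sin(k),zz]) for k in a])
        cv2.polylines(f,[np.round((q+.5)*4).astype(int)],True,col,1)
    return f
a=draw(t,-.0029);b=draw(s,.0029)
u,v=288*4,200*4
cv2.imwrite('pics/m6.png',np.hstack([cv2.resize(b[v-200:v+160,u-180:u+180],(560,560)),cv2.resize(a[620:1020,1050:1400],None,fx=.66,fy=1.4)]))
E
```

```text
[0.58614185 0.05784718 0.23063605] 8.0 [-3.85300667e-04  9.95423466e-01 -9.55599474e-02 -5.20012190e-04]
```

View pics/m6.png

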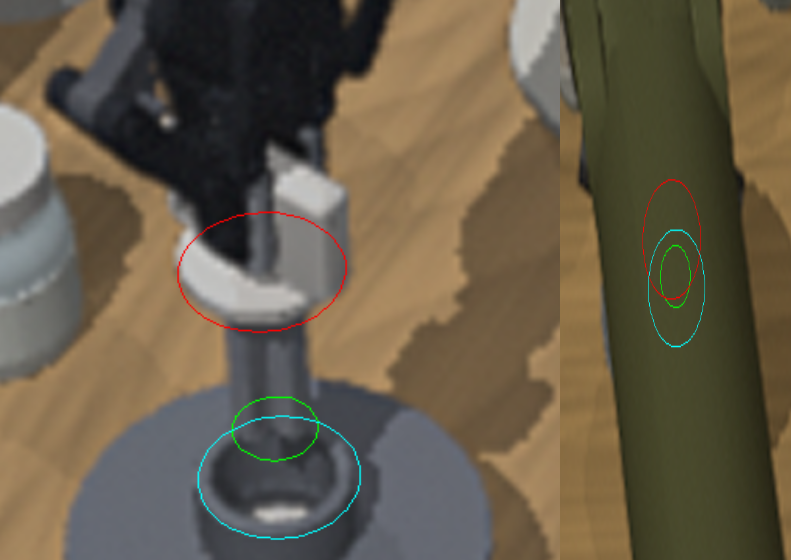

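```bash
python3 - <<'E'
from h import *
s=load('side');g=s['frame'].astype(int).mean(2).astype(int)
T=.131
for zz in (T,T+.067,T+.073):print(zz,[np.round(proj(s,[.588+dx,.0579+dy,zz]),1).tolist() for dx,dy in((0,0),(.013,0))])
print('rows 188-218, cols 274..302');print(g[186:220,274:302])
E
```

```text
0.131 [[286.6, 218.3], [280.6, 216.0]]
0.198 [[284.5, 193.0], [278.2, 190.7]]
0.20400000000000001 [[284.3, 190.6], [277.9, 188.3]]
rows 188-218, cols 274..302
[[102  44  25  27  26  28  23  22  30  68  95  82  64 100 126 128 127 128
  127 129 126 107  91  95  97 118 116 122]
 [129  54  24  24  30  30  27  26  29  72  98  82  67  93 126 129 127 128
  127 128 127 108  99  98  96 113 118 114]
 [145  74  34  31  31  29  27  21  32  81 104  83  73  78 124 128 128 127
  127 127 128 108 100  97  95 107 115 113]
 [193 142  78  41  31  26  25  22  29  79 103  84  67  74 123 128 128 126
  127 128 128 109 100  97  93 108 113 115]
 [197 193 145  86  44  23  20  18  25  65 100  84  67  76 122 126 126 127
  126 127 129 110  99  96  94 106 116 120]
 [192 196 194 162 114  63  35  20  29  71 100  86  70  88 124 127 126 125
  127 127 129 110 100  96  91 106 120 123]
 [191 192 194 196 194 139 102  60  53  96 103  84  73 104 124 125 125 126
  125 127 128 110 100  94  91 107 121 121]
 [191 190 192 193 196 195 187 132  92  99 102  87  81 115 125 125 124 124
  125 126 128 112 100  94  88 102 120 124]
 [193
[... 2337 characters left out ...]
106 106 105 106 108 107  92  90  90  73  60  67  80  91  93  91  72  69
   68  74  71  71  71  71  72  71  70  70]
 [106 106 107 108 106 106  94  90  91  77  63  69  81  91  95  93  74  68
   69  70  71  72  72  71  72  71  73  70]
 [106 107 106 105 107 108  95  90  90  77  63  67  79  91  92  93  77  70
   68  71  71  72  70  70  72  72  71  71]
 [106 107 105 107 107 106  95  90  90  77  63  67  76  91  92  93  77  69
   69  70  70  72  71  72  71  72  71  72]
 [106 106 107 106 106 102  96  90  91  81  66  68  72  88  96  94  79  72
   66  70  72  70  70  71  71  71  72  71]
 [107 106 107 107 105 106 100  88  90  81  74  70  62  74  92  93  82  72
   59  68  72  72  70  72  71  72  71  71]]
```

The key lines up with the socket across the side view. Along the viewing direction it looks 1–2 mm too far away. I'll correct that, then go down through the collar to just above the mouth.

Call:
{"fn": "play_rows", "kwargs": {"rows": [{"x": -0.5,"y": 1.3,"z": -15,"wx": 0,"wy": 0,"wz": 0,"claw": 0},{"x": -0.5,"y": 1.3,"z": -28,"wx": 0,"wy": 0,"wz": 0,"claw": 0},{"x": -0.5,"y": 1.3,"z": -38,"wx": 0,"wy": 0,"wz": 0,"claw": 0},{"x": -0.5,"y": 1.3,"z": -46,"wx": 0,"wy": 0,"wz": 0,"claw": 0},{"x": -0.5,"y": 1.3,"z": -52,"wx": 0,"wy": 0,"wz": 0,"claw": 0},{"x": -0.5,"y": 1.3,"z": -56,"wx": 0,"wy": 0,"wz": 0,"claw": 0},{"x": -0.5,"y": 1.3,"z": -56,"wx": 0,"wy": 0,"wz": 0,"claw": 0},{"x": -0.5,"y": 1.3,"z": -56,"wx": 0,"wy": 0,"wz": 0,"claw": 0}]}}

```text
t: 8.67
position: [0.5862, 0.0582, 0.175]
tool_rot: [-0.0, 0.995, -0.096, 0.0]
wrist_force: [-0.5, -0.1, -1.1]
opening: 0.15
finger_force: 69.3
```

Call:
{"fn": "play_rows", "kwargs": {"rows": [{"x": 0,"y": 0,"z": -2,"wx": 0,"wy": 0,"wz": 0,"claw": 0},{"x": 0,"y": 0,"z": -4,"wx": 0,"wy": 0,"wz": 0,"claw": 0},{"x": 0,"y": 0,"z": -6,"wx": 0,"wy": 0,"wz": 0,"claw": 0},{"x": 0,"y": 0,"z": -8,"wx": 0,"wy": 0,"wz": 0,"claw": 0},{"x": 0,"y": 0,"z": -8,"wx": 0,"wy": 0,"wz": 0,"claw": 0},{"x": 0,"y": 0,"z": -8,"wx": 0,"wy": 0,"wz": 0,"claw": 0}]}}

```text
t: 9.17
position: [0.5862, 0.0571, 0.1668]
tool_rot: [0.001, 0.995, -0.096, 0.0]
wrist_force: [0.4, -3.0, -0.6]
opening: 0.153
finger_force: 69.4
```

Call:
{"fn": "play_rows", "kwargs": {"rows": [{"x": 0,"y": 0,"z": -2,"wx": 0,"wy": 0,"wz": 0,"claw": 0},{"x": 0,"y": 0,"z": -4,"wx": 0,"wy": 0,"wz": 0,"claw": 0},{"x": 0,"y": 0,"z": -5,"wx": 0,"wy": 0,"wz": 0,"claw": 0},{"x": 0,"y": 0,"z": -5,"wx": 0,"wy": 0,"wz": 0,"claw": 0}]}}

```text
t: 9.5
position: [0.5858, 0.0571, 0.1614]
tool_rot: [0.001, 0.995, -0.096, -0.001]
wrist_force: [-0.1, -4.7, -1.3]
opening: 0.15
finger_force: 69.3
```

The stem is entering with only a light y force. I'll ease y by 1 mm and slide further down.

Call:
{"fn": "play_rows", "kwargs": {"rows": [{"x": 0,"y": -1,"z": -2,"wx": 0,"wy": 0,"wz": 0,"claw": 0},{"x": 0,"y": -1,"z": -4,"wx": 0,"wy": 0,"wz": 0,"claw": 0},{"x": 0,"y": -1,"z": -6,"wx": 0,"wy": 0,"wz": 0,"claw": 0},{"x": 0,"y": -1,"z": -8,"wx": 0,"wy": 0,"wz": 0,"claw": 0},{"x": 0,"y": -1,"z": -8,"wx": 0,"wy": 0,"wz": 0,"claw": 0}]}}

```text
t: 9.92
position: [0.586, 0.0569, 0.1535]
tool_rot: [0.0, 0.995, -0.096, -0.0]
wrist_force: [-0.5, -5.1, -1.1]
opening: 0.152
finger_force: 69.3
```

Call:
{"fn": "play_rows", "kwargs": {"rows": [{"x": 0,"y": 0,"z": -2,"wx": 0,"wy": 0,"wz": 0,"claw": 0},{"x": 0,"y": 0,"z": -4,"wx": 0,"wy": 0,"wz": 0,"claw": 0},{"x": 0,"y": 0,"z": -6,"wx": 0,"wy": 0,"wz": 0,"claw": 0},{"x": 0,"y": 0,"z": -8,"wx": 0,"wy": 0,"wz": 0,"claw": 0},{"x": 0,"y": 0,"z": -8,"wx": 0,"wy": 0,"wz": 0,"claw": 0}]}}

```text
t: 10.33
position: [0.5861, 0.0569, 0.1468]
tool_rot: [0.0, 0.995, -0.096, 0.0]
wrist_force: [-3.0, -5.1, 4.6]
opening: 0.155
finger_force: 70.5
```

Call:
{"fn": "play_rows", "kwargs": {"rows": [{"x": -0.3,"y": -1,"z": -2,"wx": 0,"wy": 0,"wz": 0,"claw": 0},{"x": -0.3,"y": -1,"z": -3,"wx": 0,"wy": 0,"wz": 0,"claw": 0},{"x": -0.3,"y": -1,"z": -4,"wx": 0,"wy": 0,"wz": 0,"claw": 0},{"x": -0.3,"y": -1,"z": -5,"wx": 0,"wy": 0,"wz": 0,"claw": 0},{"x": -0.3,"y": -1,"z": -5,"wx": 0,"wy": 0,"wz": 0,"claw": 0},{"x": -0.3,"y": -1,"z": -5,"wx": 0,"wy": 0,"wz": 0,"claw": 0}]}}

```text
t: 10.83
position: [0.5862, 0.0566, 0.1435]
tool_rot: [0.0, 0.995, -0.096, 0.001]
wrist_force: [-4.9, -4.9, 12.6]
opening: 0.151
finger_force: 71.7
```

Call:
{"fn": "play_rows", "kwargs": {"rows": [{"x": 0,"y": 0,"z": -1.5,"wx": 0,"wy": 0,"wz": 0,"claw": 0},{"x": 0,"y": 0,"z": -1.5,"wx": 0,"wy": 0,"wz": 0,"claw": 0},{"x": 0,"y": 0,"z": -1.5,"wx": 0,"wy": 0,"wz": 0,"claw": 0},{"x": 0,"y": 0,"z": -1.5,"wx": 0,"wy": 0,"wz": 0,"claw": 0}]}}

```text
t: 11.17
position: [0.5863, 0.0566, 0.1434]
tool_rot: [0.0, 0.995, -0.096, 0.001]
wrist_force: [-9.1, -5.5, 21.4]
opening: 0.15
finger_force: 72.8
```

```bash
python3 - <<'E'
from h import *
s=shot('side');t=shot('top')
o=manip.get_obs();p=o['position'];print(p,o['t'],o['wrist_force'],o['finger_force'])
b=cv2.resize(s['frame'][:,:,::-1],None,fx=6,fy=6,interpolation=cv2.INTER_CUBIC)
a=np.linspace(0,2*np.pi,73)
for r,zz,col in((.068,.081,(0,255,0)),(.024,.109,(0,0,255))):
    q=np.array([proj(s,[.588+r*np.cos(k),.0579+r*np.sin(k),zz]) for k in a]);cv2.polylines(b,[np.round((q+.5)*6).astype(int)],True,col,1)
u,v=288*6,225*6
cv2.imwrite('pics/m7.png',b[v-280:v+240,u-300:u+300])
E
```

```text
[0.58629983 0.05666628 0.14345865] 11.2667 [-7.69661698 -5.8167482  20.19129796] 72.81340956687927
```

View pics/m7.png

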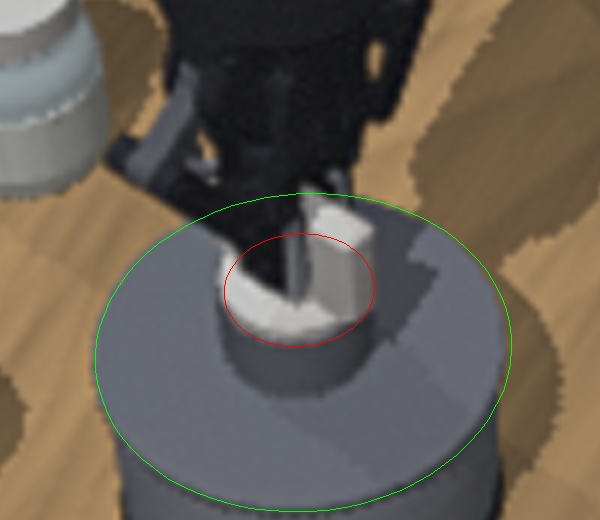

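The disc sits flat on the collar and the lid is flat on the rim. Pushing another 1.5 mm only raised the force to about 20 N without any movement, so the key is home. I'm handing in.

```bash
python3 -c "
from plant import manip
print(manip.close_job())"
```

```text
the job is handed in; nothing more can be done
None
```

The lid is seated on the bowl, and the key is meshed, fully home and held pressed down at about 20 N; I handed the job in about 11 s into the run, and it returned no verdict.

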